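# Mark a batch of toy cars in the bench press

### The job

Stamp this batch of wooden toy cars: with the press switched off, lay every car from the cork board flat on the bed, one centred in each white lane, squarely with its red nose towards the brass dies. Switch the press on at the red isolator, pull the lever right through its stroke and hold it there for a second so that all the cars are pressed against the dies, ease it back home slowly without letting it fly, and only then switch off. Then set all the cars down flat in the blue tray; keep the gripper off the cars while the press is on, and leave the other things on the bench alone.

Things in the scene. Friction and masses are not known exactly. Their poses are not given: they have to be found in the camera images.
- lever (a joint): Press lever, a steel rod with a red T-grip, sprung home. 0 = home (rod leaning 0.3 rad from upright towards the press's +x), 1.0 = full stroke (leaning 0.7 rad towards -x): pull it towards the lanes. Needs 2.5 N at the T-grip near home, 9 N at full stroke, more if fast; let go, it flies home. It drives the pusher bar 28 mm towards the dies.
- lever_grip (a point): Centre of the lever's red T-grip: a bar of 26 mm diameter and 50 mm long lying along the press's y axis, 150 mm from the hub; about 208 mm above the table at home. It spins freely on the lever. Its two flat ends can be pinched from above.
- lever_hub (a point): Hinge axis of the lever (along the press's y), 65 mm above the table, fixed to the press, at x 115, y 90 in the press's frame. The T-grip goes round this point in a vertical plane.
- isolator (a joint): The press's red rotary isolator handle on the yellow box: 0 = off (bar along the press's x), 1.57 rad = on (bar along the press's y), turning clockwise seen from above to switch on. A detent holds it at either end, pulls it in over the last part, and resists by about 0.15 N m between.
- isolator_grip (a point): On the vertical axis of the isolator handle at grip height, 100 mm above the table. The grip is a bar 66 mm long, 15 mm thick, 30 mm high (top at 112 mm); this point's x runs along the bar and turns with it; a white mark is at its -x end. The yellow box under it is 70 mm high.
- press: Green fixed press: base 12 mm thick, x -80 to 160, y -135 to 135. Origin on the table under the middle lane; x points to the dies. Dark die bar with brass dies: face at x 55, top 45 mm up. Aluminium pusher bar, top 40 mm up: face at x -55 (lever home), x -27 (full stroke), so a lane is 110 mm long for an 80 mm car. Behind the die bar: lever (y 90), yellow isolator box (y -85).
- tray: Blue outfeed tray, fixed: 300 mm (x) by 150 mm (y), walls 5 mm thick and 14 mm high, floor 5 mm thick. Origin on the table under its centre.
- board: Flat cork supply board, fixed: 300 mm (x) by 150 mm (y), 4 mm thick, where the cars start. Origin on the table under its centre.
- lane0 (a point): Centre of the right-hand (press y -80) lane, on the bed (12 mm above the table): a white strip 46 mm wide and 108 mm long, axes as the press's.
- lane1 (a point): Centre of the middle (press y 0) lane, on the bed (12 mm above the table): a white strip 46 mm wide and 108 mm long, axes as the press's.
- lane2 (a point): Centre of the left-hand (press y 80) lane, on the bed (12 mm above the table): a white strip 46 mm wide and 108 mm long, axes as the press's.
- car0: Wooden toy car body without wheels (absent in some runs): 80 mm long (x, nose to +x), 36 mm wide, bonnet and boot 24 mm high; cabin over the full width, from x -27 to x 10, up to 42 mm. Nose face and bonnet stripe are red. Origin at the centre of its underside; about 90 g.
- car0_nose (a point): Centre of this car's nose face, 40 mm ahead of its origin and 12 mm above its underside.
- car1: Wooden toy car body without wheels (absent in some runs): 80 mm long (x, nose to +x), 36 mm wide, bonnet and boot 24 mm high; cabin over the full width, from x -27 to x 10, up to 42 mm. Nose face and bonnet stripe are red. Origin at the centre of its underside; about 90 g.
- car1_nose (a point): Centre of this car's nose face, 40 mm ahead of its origin and 12 mm above its underside.
- car2: Wooden toy car body without wheels (absent in some runs): 80 mm long (x, nose to +x), 36 mm wide, bonnet and boot 24 mm high; cabin over the full width, from x -27 to x 10, up to 42 mm. Nose face and bonnet stripe are red. Origin at the centre of its underside; about 90 g.
- car2_nose (a point): Centre of this car's nose face, 40 mm ahead of its origin and 12 mm above its underside.
- glue: White glue bottle, 56 mm diameter, 150 mm tall. A bystander: leave it alone. Origin at its underside.
- screw_jar: Glass jar, 66 mm diameter, 85 mm tall. A bystander: leave it alone. Origin at its underside.
- driver: Screwdriver with a yellow handle, lying. A bystander: leave it alone. Origin at its underside.
- dustbrush: Bench brush, lying. A bystander: leave it alone. Origin at its underside.
- offcut: Wood offcut, 90 by 45 by 20 mm. A bystander: leave it alone. Origin at its underside.
- sanding_block: Cork sanding block, 90 by 50 by 22 mm. A bystander: leave it alone. Origin at its underside.
- tape_measure: Yellow tape measure, 65 by 35 by 60 mm. A bystander: leave it alone. Origin at its underside.
Mind the look-alikes: they are no part of the job. Leave any pink or purple look-alike of the car1 alone.

How it is judged (in metres and radians):
On the way, in this order (a step that is already met when the one before it is completed fails the run):
1. with the isolator off and the lever home, every car lies in a lane of its own, nose to the dies (value of joint isolator below 0.17 rad and value of joint lever below 0.08 rad and (y of car0 in the frame of lane0 between -0.014 and 0.014 m or y of car0 in the frame of lane1 between -0.014 and 0.014 m or y of car0 in the frame of lane2 between -0.014 and 0.014 m) and x of car0_nose in the frame of press between 0.015 and 0.06 m and z of each of car0, car1, car2 in the frame of press below 0.018 m and angle between the x axis of each of car0, car1, car2 and the x axis of press, either way round below 0.25 rad and angle between each of car0, car1, car2's own z axis and vertical below 0.1 rad and (y of car1 in the frame of lane0 between -0.014 and 0.014 m or y of car1 in the frame of lane1 between -0.014 and 0.014 m or y of car1 in the frame of lane2 between -0.014 and 0.014 m) and x of car1_nose in the frame of press between 0.015 and 0.06 m and (y of car2 in the frame of lane0 between -0.014 and 0.014 m or y of car2 in the frame of lane1 between -0.014 and 0.014 m or y of car2 in the frame of lane2 between -0.014 and 0.014 m) and x of car2_nose in the frame of press between 0.015 and 0.06 m), for 0.2 s.
2. the isolator is on (value of joint isolator above 1.4 rad), for 0.2 s.
3. with the isolator on, the lever is held at full stroke with every car in its lane against the dies (value of joint isolator above 1.4 rad and value of joint lever above 0.92 rad and (y of car0 in the frame of lane0 between -0.02 and 0.02 m or y of car0 in the frame of lane1 between -0.02 and 0.02 m or y of car0 in the frame of lane2 between -0.02 and 0.02 m) and x of each of car0_nose, car1_nose, car2_nose in the frame of press above 0.046 m and z of each of car0, car1, car2 in the frame of press below 0.018 m and (y of car1 in the frame of lane0 between -0.02 and 0.02 m or y of car1 in the frame of lane1 between -0.02 and 0.02 m or y of car1 in the frame of lane2 between -0.02 and 0.02 m) and (y of car2 in the frame of lane0 between -0.02 and 0.02 m or y of car2 in the frame of lane1 between -0.02 and 0.02 m or y of car2 in the frame of lane2 between -0.02 and 0.02 m)), for 0.4 s.
4. the lever is eased back home with the isolator still on (value of joint isolator above 1.4 rad and value of joint lever below 0.08 rad), for 0.2 s.
5. the isolator is off again (value of joint isolator below 0.17 rad and value of joint lever below 0.08 rad), for 0.2 s.
At the end, for the whole second after the job is handed in: The isolator is off (below 0.17 rad), the lever home (below 0.08 rad), and every car of the batch lies at rest on its underside on the tray's floor (within 0.1 rad of level, its underside no more than 5 mm above the floor) (all of step 5 and x of car0 in the frame of tray between -0.145 and 0.145 m and y of car0 in the frame of tray between -0.07 and 0.07 m and z of each of car0, car1, car2 in the frame of tray below 0.01 m and angle between each of car0, car1, car2's own z axis and vertical below 0.1 rad and linear speed of each of car0, car1, car2 below 0.02 m/s and x of car1 in the frame of tray between -0.145 and 0.145 m and y of car1 in the frame of tray between -0.07 and 0.07 m and x of car2 in the frame of tray between -0.145 and 0.145 m and y of car2 in the frame of tray between -0.07 and 0.07 m); the robot touches nothing.
It fails at once if the gripper touches a car while the isolator is on (value of joint isolator above 0.8 rad and (contact force between the fingers and car0 above 0.5 N or contact force between the fingers and car1 above 0.5 N or contact force between the fingers and car2 above 0.5 N)).
It fails at once if the lever flies back (faster than 1.6 rad/s) (velocity of joint lever below -1.6 rad/s).
It fails at once if a bystander is moved more than 3 cm (distance of any of glue, screw_jar, driver, dustbrush, offcut, sanding_block, tape_measure from where it was at the start of the episode above 0.03 m).
Of car0, car1, car2 only 2 to 3 are there at a start; the rules pass over those that are not, and their reading is None.
At some moment in a run one of car0, car1, car2 may be knocked a few centimetres aside while the robot is not near it.
It also fails if it takes over 210 s, if anything falls off the work surface, if the arm or the gripper's body presses on something with over 40 N, if the wrist force passes 120 N, or if a joint passes its speed limit or range.

### The arm

A 6-joint arm with a two-finger parallel gripper is mounted at the origin on the work surface. World frame = base frame: x ahead of the robot, y to its left, z up, the work surface at z = 0. Lengths are in m, angles in degrees, forces in N, time in s.
With the tool pointing down it reaches from about 0.4 to 0.825 m from the base axis. Payload 7 kg.
Tool frame: the origin (TCP) lies midway between the tips of the shut fingers; the grasp point (between the pads) lies 19 mm behind it; z points along the fingers, y is the line along which they close (so a half turn about z gives the same grasp; the last joint's range is limited). The gripper opens to 88 mm and grips with 3 to 60 N. Pads are 19 mm wide; open, the fingers measure 130 mm over their backs; the gripper's body (78 mm by 193 mm) begins 47 mm behind the grasp point.
Start: joints at [86.064, 20.546, 0.682, 0, -70.136, -16.507], TCP at [0.236, 0.632, 0.227] pointing down, gripper open.
Joint ranges: [-176.03, 176.03], [-82.01, 121.73], [-58.28, 71.71], [-173.87, 95.51], [-174.79, -0.11], [-173.66, 173.66]. Speed limits (degrees/s): [136.94, 136.94, 172.46, 180, 180, 180].

### API

Orientations are given as a 3x3 rotation matrix whose columns are the frame's x, y, z axes.
In Python, from rig import robot gives the robot as it stands. Calls block until the motion is done:
- robot.goto(position, orientation): joint-space move of the TCP to a pose.
- robot.servo_line(position, ori=None, speed=0.15): straight line of the TCP; ori=None keeps the orientation; speed is the mean speed in m/s.
- robot.movej(angles): joint-space move.
- robot.move_gripper(opening): opening from 0.0 (shut) to 1.0 (fully open); the grip force is fixed at half the most; returns when the fingers have stopped.
- robot.dwell(seconds).
- robot.ik(position, orientation): joint angles nearest the present ones, or None.
- robot.grab_frame(name): name is "side" or "top"; returns (picture, depth): 480x640x3 uint8, red, green, blue; 480x640 float32, m along the optical axis (not along the pixel's ray), 0 where there is no reading.
- robot.camera_info(name): a dict with "vfov" (degrees; the focal length in pixels is half the picture's height over the tangent of half this angle, whatever the lens; pixels are square), "cx", "cy" (the principal point, pixels), "view" (4x4, takes a point from world to camera coordinates). Camera axes: x right, y down, z forward; pixel columns grow to the right and rows downward; lengths in m; the calibration is good to about 2 mm. A picture is of the moment at which its call begins. camera_info takes no time and is no camera call.
A pose or a line that the arm cannot do raises robot.Unreachable and nothing moves.
- robot.job_done(): hands the job in, once; it reports no verdict.
Readings, each from a call of its own:
- robot.read_t(): time.
- robot.read_qpos(): joint angles.
- robot.read_qvel(): joint speeds.
- robot.read_effort(): joint torques, N m.
- robot.read_position(): TCP position.
- robot.read_tcp_rot(): TCP orientation.
- robot.read_force(): force on the tool from outside, world axes, zero at the start.
- robot.read_ft_torque(): the same for the moment, N m.
- robot.read_grip_width(): opening from 0.0 (shut) to 1.0 (fully open).
Only numpy, scipy, OpenCV 4.12 (cv2) and the standard library are available. Lean on these libraries where they do the work, as an engineer would, in place of code of your own. Each camera call takes 0.05 s, during which the arm holds its last target. There are 200 camera calls.

## Working session

There is one attempt and no reset: what is moved stays moved. The work goes in short steps, each a Python script; the robot and the scene stay as the last script left them, time stands still between calls to the robot, and variables do not carry over. Pictures are saved under pics/ and viewed, on a budget of 14 in all, crops included, one or two more only if the job needs it, and the job is handed in when it is done.

```bash
ls; mkdir -p pics
python3 - <<'E'
from rig import robot
import cv2,numpy as np
for n in("top","side"):
    im,d=robot.grab_frame(n); i=robot.camera_info(n)
    cv2.imwrite(f"pics/{n}0.png",im[:,:,::-1]); np.savez(f"pics/{n}0.npz",im=im,d=d)
    print(n,i, (d==0).mean(), np.median(d))
print(robot.read_t(), robot.read_tcp_rot())
E
```

```text
pics
top {'vfov': 57.45773247863699, 'cx': 322.0887063868028, 'cy': 235.14949396112635, 'view': array([[ 0.00530415, -0.99992488,  0.01105019,  0.07312348],
       [-0.99197957, -0.0066569 , -0.12622291,  0.53318522],
       [ 0.12628698, -0.01029205, -0.99194036,  1.18753297],
       [ 0.        ,  0.        ,  0.        ,  1.        ]])} 0.0040852864583333336 1.2502328
side {'vfov': 56.53566447898748, 'cx': 318.951990659221, 'cy': 233.85717310912898, 'view': array([[ 0.94052913, -0.33945241, -0.01330461, -0.45838772],
       [-0.25360457, -0.67553246, -0.69234429,  0.29757929],
       [ 0.22603024,  0.65454408, -0.72144464,  0.83094262],
       [ 0.        ,  0.        ,  0.        ,  1.        ]])} 0.004013671875 1.1052334
0.1 [[ 9.36994074e-01 -3.49345052e-01 -3.75001072e-04]
 [-3.49345220e-01 -9.36992983e-01 -1.43753086e-03]
 [ 1.50820918e-04  1.47796273e-03 -9.99998896e-01]]
```

View pics/top0.png

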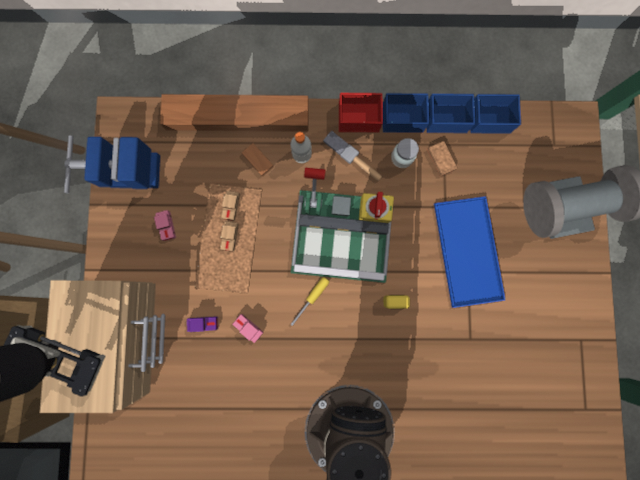

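View pics/side0.png

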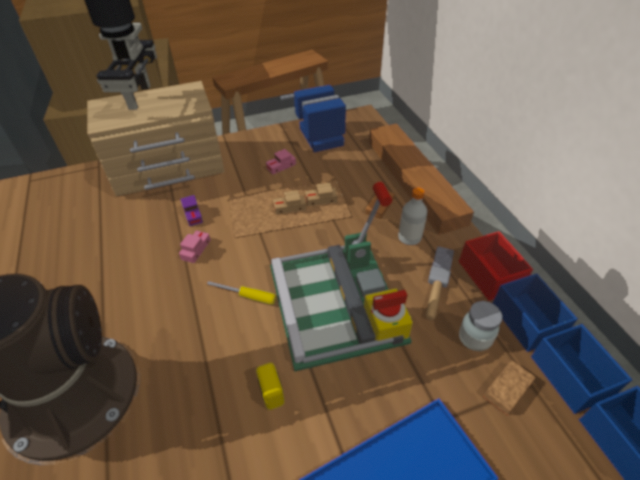

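The top view shows wooden cars on the cork board at about (229,207) and (228,238). The look-alikes are at (164,225) dark pink, (203,324) purple and (248,328) pink. The press is near (342,235), with its dies towards the top of the picture, and the tray is near (470,250). I'll confirm with one enlarged crop.

```bash
cat > h.py <<'E'
from rig import robot
import numpy as np, cv2
def cam(n):
    i=robot.camera_info(n); f=240/np.tan(np.radians(i['vfov']/2)); V=np.array(i['view']); return f,i['cx'],i['cy'],V[:3,:3],V[:3,3]
def ray(n,uv,z):
    f,cx,cy,R,t=cam(n); uv=np.atleast_2d(uv).astype(float)
    d=np.c_[(uv[:,0]-cx)/f,(uv[:,1]-cy)/f,np.ones(len(uv))]@R; o=-R.T@t
    return o+d*((z-o[2])/d[:,2])[:,None]
def cloud(n,d):
    f,cx,cy,R,t=cam(n); v,u=np.mgrid[:480,:640]
    p=np.stack([(u-cx)/f*d,(v-cy)/f*d,d],-1); return (p-t)@R
def proj(n,P):
    f,cx,cy,R,t=cam(n); q=np.atleast_2d(P)@R.T+t; return np.c_[q[:,0]/q[:,2]*f+cx,q[:,1]/q[:,2]*f+cy]
def down(a):  # tool pointing down; tool y (closing) at world angle a (deg)
    a=np.radians(a); y=np.array([np.cos(a),np.sin(a),0]); z=np.array([0,0,-1.]); return np.c_[np.cross(y,z),y,z]
E
python3 - <<'E'
from h import *
d=np.load('pics/top0.npz'); im=d['im'][:,:,::-1]
a=cv2.resize(im[175:300,190:265],None,fx=4.7,fy=4.7,interpolation=cv2.INTER_CUBIC)
b=cv2.resize(im[155:290,285:400],None,fx=3.8,fy=3.8,interpolation=cv2.INTER_CUBIC)
h=max(a.shape[0],b.shape[0]); pad=lambda x:np.pad(x,((0,h-x.shape[0]),(0,0),(0,0)))
cv2.imwrite('pics/crop1.png',np.hstack([pad(a),pad(b)]))
P=cloud('top',d['d']); hsv=cv2.cvtColor(im,cv2.COLOR_BGR2HSV)
def rect(m,z,name):
    m=cv2.morphologyEx(m.astype(np.uint8)*255,cv2.MORPH_CLOSE,np.ones((3,3)))
    for c in cv2.findContours(m,0,2)[0]:
        if cv2.contourArea(c)>250:
            w=ray('top',c[:,0],z)[:,:2]; r=cv2.minAreaRect((w*1000).astype(np.float32)); print(name,np.round(r[0],1),np.round(r[1],1),round(r[2],1),c[:,0].mean(0))
H,S,V=cv2.split(hsv)
rect((H>105)&(H<125)&(S>150)&(V>60)&(np.mgrid[:480,:640][0]>180),.014,'blue')
wh=(S<45)&(V>150); wh[:220]=0; wh[:,:290]=0; wh[:,395:]=0; wh[285:]=0
rect(wh,.012,'white')
gr=(H>45)&(H<95)&(S>60); gr[:,:280]=0; gr[:,400:]=0;gr[:180]=0; gr[290:]=0
rect(gr,.012,'green')
co=(P[...,2]>.018); 
z=P[185:300:1,190:265,2]; m=np.zeros((480,640),bool); m[185:300,195:262]=z[:,5:72]>.018; rect2=None
n,l=cv2.connectedComponents(m.astype(np.uint8))
for k in range(1,n):
    q=P[l==k]
    if len(q)>60:
        for lo,hi in((.018,.034),(.036,.06)):
            s=q[(q[:,2]>lo)&(q[:,2]<hi)]; print('car',len(s),s.mean(0))
        s=P[l==k]; print(np.round(s[:,2].max(),3), cv2.minAreaRect((s[:,:2]*1000).astype(np.float32)))
E
```

```text
blue [ 493.9 -339.6] [296.  150.5] 8.2 [469.35643564 251.21782178]
white [485.2  27.6] [256.9 127.8] 84.6 [337.40740741 255.28395062]
green [493.5 -16.1] [ 30.6 107.3] 84.2 [354.0952381  249.71428571]
green [501.3  63.5] [ 30.7 107.4] 84.3 [326.   247.15]
green [623.6  56.6] [173.7  68.1] 84.7 [326.10638298 203.55319149]
car 207 [0.60788104 0.33615938 0.02633136]
car 182 [0.62526234 0.33482847 0.04412937]
1.244 ((499.5631408691406, 240.04689025878906), (378.6365661621094, 81.26663970947266), 39.206687927246094)
car 211 [0.52193069 0.33625004 0.02617971]
car 184 [0.53779503 0.3356069  0.0442239 ]
1.244 ((478.75311279296875, 217.0133056640625), (314.228759765625, 84.17218780517578), 66.9677505493164)
```

View pics/crop1.png

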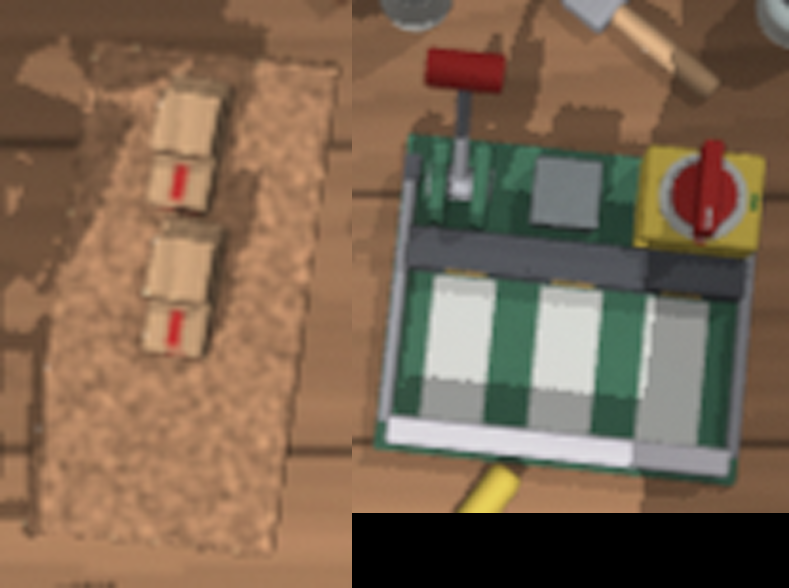

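Exactly two plain wooden cars with red bonnet stripes lie on the cork, at top-view pixels (229,207) and (228,238), with noses towards the robot. The pink and purple look-alikes are off the board, so I leave them. The isolator bar lies along press x (off) near (378,205), and the lever is home with its grip near (314,173).

```bash
cat >> h.py <<'E'
def cars(n='top',box=(180,300,190,265),shot=None):
    im,d=shot if shot else robot.grab_frame(n)
    P=cloud(n,d); hsv=cv2.cvtColor(im,cv2.COLOR_RGB2HSV); H,S,V=cv2.split(hsv); z0=P[...,2]
    B=np.zeros(z0.shape,bool); B[box[0]:box[1],box[2]:box[3]]=1
    red=((H<6)|(H>174))&(S>150)&B; out=[]
    k,l,st,c=cv2.connectedComponentsWithStats(red.astype(np.uint8))
    for i in range(1,k):
        if st[i,4]<6: continue
        s=P[l==i]; s=np.median(s,0)
        near=B&(np.hypot(P[...,0]-s[0],P[...,1]-s[1])<.058)&(z0>s[2]+.010)&(z0<s[2]+.03)
        # keep the one component nearest to stripe
        kk,ll,ss,cc=cv2.connectedComponentsWithStats(near.astype(np.uint8))
        best=None
        for j in range(1,kk):
            if ss[j,4]<60: continue
            q=P[ll==j]; r=cv2.minAreaRect((q[:,:2]*1000).astype(np.float32)); cab=np.array(r[0])/1000
            D=np.hypot(*(cab-s[:2]))
            if best is None or D<best[0]: best=(D,cab,r,q[:,2].mean())
        if best is None: continue
        D,cab,r,zc=best; a=np.arctan2(*(s[:2]-cab)[::-1]); u=np.array([np.cos(a),np.sin(a)])
        out.append(dict(c=cab+.0085*u,a=np.degrees(a),cab=cab,size=np.round(r[1],0),ra=r[2],D=D,z=zc,px=c[i]))
    return out
E
python3 - <<'E'
from h import *
d=np.load('pics/top0.npz')
for c in cars(shot=(d['im'],d['d'])): print(c)
P=cloud('top',d['d']); im=d['im']; H,S,V=cv2.split(cv2.cvtColor(im,cv2.COLOR_RGB2HSV))
red=((H<6)|(H>174))&(S>150); y,x=np.mgrid[:480,:640]
for nm,b in(('iso',(185,225,362,392)),('lev',(160,185,300,330))):
    m=red&(y>b[0])&(y<b[1])&(x>b[2])&(x<b[3]); q=P[m]
    zt=np.percentile(q[:,2],90); t=q[np.abs(q[:,2]-zt)<(.006 if nm=='iso' else .02)]
    print(nm,zt,t.mean(0),cv2.minAreaRect((t[:,:2]*1000).astype(np.float32)))
pr=(x>285)&(x<395)&(y>185)&(y<290)
u=np.array([np.cos(np.radians(-5.7)),np.sin(np.radians(-5.7))]); v=np.array([-u[1],u[0]]); o=np.array([.4965,.0237])
for lo,hi in((.037,.043),(.043,.049)):
    q=P[pr&(P[...,2]>lo)&(P[...,2]<hi)][:,:2]-o; X=q@u; Y=q@v
    for a,b in((-.1,-.03),(.03,.1)):
        k=(X>a)&(X<b); print(lo,k.sum(), np.percentile(X[k],[2,50,98]),np.percentile(Y[k],[2,98]), np.polyfit(Y[k],X[k],1) if k.sum()>10 else '')
yb=(H>20)&(H<32)&(S>150)&(V>100)&pr; q=P[yb&(P[...,2]>.06)&(P[...,2]<.08)][:,:2]-o; print('box',np.percentile(q@u,[2,98]),np.percentile(q@v,[2,98]))
for p in([.617,.335],[.5,.1],[.49,-.06],[.655,.1],[.585,-.07]):
    for a in(90,-90,0,180): 
        s=robot.ik(np.r_[p,.1],down(a)); print(p,a,None if s is None else np.round(s,0))
E
```

```text
{'c': array([0.61781942, 0.33700266]), 'a': np.float64(166.9835288545186), 'cab': array([0.62610101, 0.3350882 ]), 'size': array([36., 38.]), 'ra': 78.50902557373047, 'D': np.float64(0.03246889426781124), 'z': np.float64(0.044281694104567663), 'px': array([227.625 , 213.1875])}
{'c': array([0.52990234, 0.33766782]), 'a': np.float64(169.21479583422177), 'cab': array([0.5382522 , 0.33607724]), 'size': array([36., 37.]), 'ra': 83.33956909179688, 'D': np.float64(0.032005402067054246), 'z': np.float64(0.04426235180795983), 'px': array([226.6875, 244.25  ])}
iso 0.11254081098622463 [ 0.60959824 -0.07324866  0.11062514] ((607.1129760742188, -73.73036193847656), (14.968026161193848, 65.69683837890625), 84.1124038696289)
lev 0.221703459787541 [0.65975805 0.09731728 0.21765766] ((660.9866333007812, 97.38900756835938), (47.99809265136719, 23.718381881713867), 83.96552276611328)
0.037 472 [-0.07606111 -0.06727514 -0.05744826] [-0.12058228  0.11782923] [-0.0025066  -0.06694241]
0.037 439 [0.05301261 0.06917724 0.09810537] [-0.12065775  0.11902602] [-0.00621591  0.06962342]
0.043 11 [-0.07521957 -
[... 533 characters left out ...]
[0.5, 0.1] 0 [ 33.  12. -30.   0. -48. 147.]
[0.5, 0.1] 180 [ 33.  12. -30.   0. -48. -33.]
[0.49, -0.06] 90 [  16.   11.  -32.    0.  -48. -106.]
[0.49, -0.06] -90 [ 16.  11. -32.   0. -48.  74.]
[0.49, -0.06] 0 [ 16.  11. -32.   0. -48. 164.]
[0.49, -0.06] 180 [ 16.  11. -32.   0. -48. -16.]
[0.655, 0.1] 90 [  26.   25.  -10.    0.  -55. -116.]
[0.655, 0.1] -90 [ 26.  25. -10.   0. -55.  64.]
[0.655, 0.1] 0 [ 26.  25. -10.   0. -55. 154.]
[0.655, 0.1] 180 [ 26.  25. -10.   0. -55. -26.]
[0.585, -0.07] 90 [  12.   19.  -20.    0.  -51. -102.]
[0.585, -0.07] -90 [ 12.  19. -20.   0. -51.  78.]
[0.585, -0.07] 0 [ 12.  19. -20.   0. -51. 168.]
[0.585, -0.07] 180 [ 12.  19. -20.   0. -51. -12.]
```

```bash
cat >> h.py <<'E'
PA=-5.9; PO=np.array([.4945,.0239]); TA=8.2; TO=np.array([.494,-.3396])
def rot(a): a=np.radians(a); return np.array([[np.cos(a),-np.sin(a)],[np.sin(a),np.cos(a)]])
def pw(x,y,z): return np.r_[PO+rot(PA)@[x,y],z]
def pick(cab,phi,z,hi=.2):
    robot.move_gripper(.65); robot.goto(np.r_[cab,hi],down(phi))
    robot.servo_line(np.r_[cab,z+.05],speed=.2); robot.servo_line(np.r_[cab,z],speed=.08)
    robot.move_gripper(0); w=robot.read_grip_width()*88
    robot.servo_line(np.r_[cab,hi],speed=.2); print('grip mm',w,robot.read_grip_width()*88,'F',np.round(robot.read_force(),1)); return w
def place(xy,phi,z,hi=.2):
    robot.goto(np.r_[xy,hi],down(phi)); print(np.round(robot.read_qpos(),0),np.round(robot.read_position(),4))
    robot.servo_line(np.r_[xy,z+.03],speed=.2); robot.servo_line(np.r_[xy,z],speed=.05)
    robot.move_gripper(.65); robot.servo_line(np.r_[xy,hi],speed=.2)
E
python3 - <<'E'
from h import *
A,B=cars(shot=(lambda d:(d['im'],d['d']))(np.load('pics/top0.npz')))
th=168
w=pick(A['cab'],th-90,.012)
if 25<w<45: place(pw(-.0085,-.08,0)[:2],PA-90,.021)
print(robot.read_t())
im,d=robot.grab_frame('top'); cv2.imwrite('pics/t1.png',im[:,:,::-1])
for c in cars(shot=(im,d)): print(c)
for c in cars(box=(215,280,290,395),shot=(im,d)): print('press',rot(-PA)@(c['c']-PO),c['a']-PA,c)
E
```

```text
grip mm 36.10486434625102 36.0541469175519 F [-0.5 -0.8 -1.5]
[ 17.   3. -25.   0. -61.  67.] [ 0.478  -0.0547  0.2   ]
12.3833
{'c': array([0.53010281, 0.33771328]), 'a': np.float64(169.47402944527278), 'cab': array([0.53845978, 0.33616049]), 'size': array([37., 37.]), 'ra': 82.09608459472656, 'D': np.float64(0.03219220492282586), 'z': np.float64(0.04429502867852696), 'px': array([226.6875, 244.25  ])}
```

View pics/t1.png

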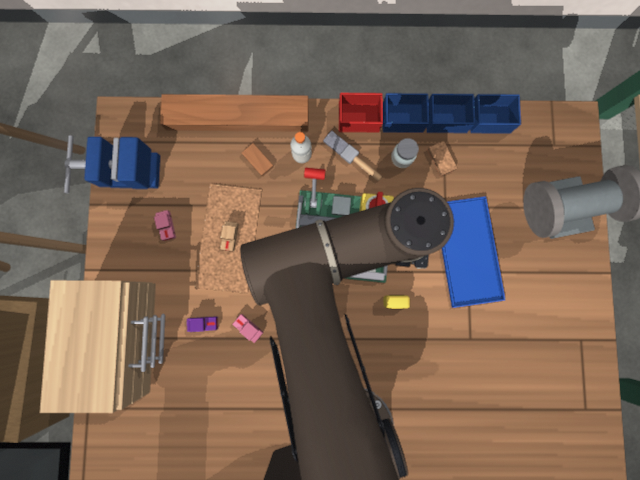

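The arm now hides the press and car B is still on the board at (228,238). I'll place B, then clear the arm and check both.

Run:
```python
from h import *
B=cars()
print(len(B)); b=B[0]
w=pick(b['cab'],171-90,.012)
if 25<w<45: place(pw(-.0085,.08,0)[:2],PA-90,.021)
robot.goto([.45,.42,.25],down(PA-90))
print(robot.read_t())
im,d=robot.grab_frame('top'); cv2.imwrite('pics/t2.png',cv2.resize(im[150:300,185:405,::-1],None,fx=3.5,fy=3.5,interpolation=cv2.INTER_CUBIC))
for c in cars(box=(215,290,285,395),shot=(im,d)): print('press',rot(-PA)@(c['c']-PO),c['a']-PA,c)
```

```text
1
grip mm 36.135149105677506 36.24461658247324 F [ 0.3  0.7 -1.3]
[ 34.   6. -23.  -0. -62.  50.] [0.4943 0.1044 0.2   ]
26.4667
press [0.00070235 0.07815168] 0.4601650138332092 {'c': array([0.50323204, 0.1015655 ]), 'a': np.float64(-5.439834986166791), 'cab': array([0.49477032, 0.10237131]), 'size': array([36., 37.]), 'ra': 83.16463470458984, 'D': np.float64(0.0368129573066842), 'z': np.float64(0.05279048904962923), 'px': array([313.6875, 235.6875])}
press [ 0.0007907  -0.08098601] 1.87752281399451 {'c': array([ 0.48696176, -0.05673829]), 'a': np.float64(-4.02247718600549), 'cab': array([ 0.4784827 , -0.05614203]), 'size': array([36., 37.]), 'ra': 88.61454772949219, 'D': np.float64(0.03574639419739608), 'z': np.float64(0.05226633468473349), 'px': array([370.5, 242. ])}
```

View pics/t2.png

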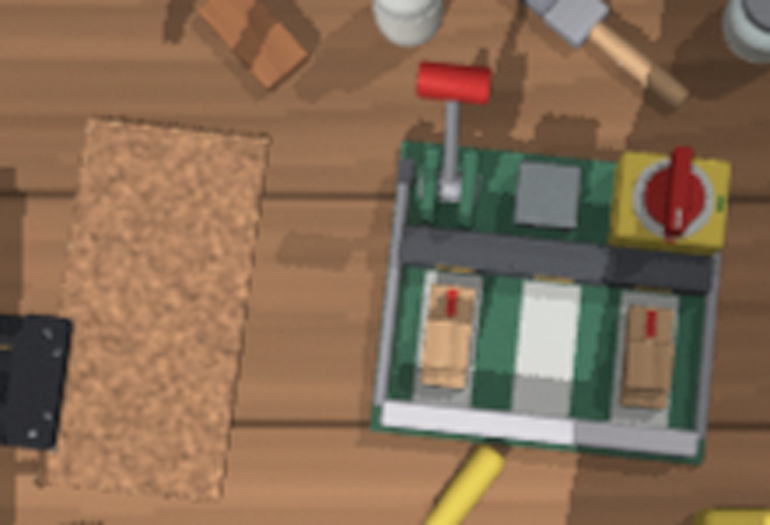

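Both cars sit within 2 mm and 2° of their lane centres, noses to the dies. Next is the isolator.

```bash
cat >> h.py <<'E'
def iso(on):
    p=pw(.121,-.0855,.083); s=PA-90
    a0,a1=(s,s-90) if on else (s-90,s)
    robot.move_gripper(.5); robot.goto(np.r_[p[:2],.22],down(a0)); print(np.round(robot.read_qpos(),0))
    robot.servo_line(np.r_[p[:2],.13],speed=.15); robot.servo_line(p,speed=.06)
    robot.move_gripper(0); print('bar mm',robot.read_grip_width()*88,'F',np.round(robot.read_force(),1))
    for a in np.linspace(a0,a1+(-2 if on else 2),10)[1:]: robot.goto(p,down(a))
    robot.dwell(.3); print('F',np.round(robot.read_force(),1),'T',np.round(robot.read_ft_torque(),2),robot.read_position())
    robot.move_gripper(.5); robot.servo_line(np.r_[p[:2],.22],speed=.15)
E
python3 - <<'E'
from h import *
for c in cars(box=(215,290,285,395)): print('press',rot(-PA)@(c['c']-PO),c['a']-PA)
iso(True); robot.goto([.45,.42,.25],down(PA-90)); print(robot.read_t())
im,d=robot.grab_frame('top'); cv2.imwrite('pics/t3.png',cv2.resize(im[150:300,185:405,::-1],None,fx=3.5,fy=3.5,interpolation=cv2.INTER_CUBIC))
for c in cars(box=(215,290,285,395),shot=(im,d)): print('press',rot(-PA)@(c['c']-PO),c['a']-PA)
E
```

```text
press [0.00065793 0.07820078] 0.3724162551554162
press [ 0.00046231 -0.08109116] 2.40136808273205
[ 11.  15.  -8.  -0. -67.  73.]
bar mm 14.891681691508438 F [-1.   6.8  0.1]
F [ 2.9  9.4 -2.3] T [ 3.55 -1.06  0.54] [ 0.60766362 -0.07144635  0.0831291 ]
37.7917
press [0.00062759 0.07819371] 0.45091031872860743
press [ 0.00069473 -0.08090063] 1.8731103658958048
```

View pics/t3.png

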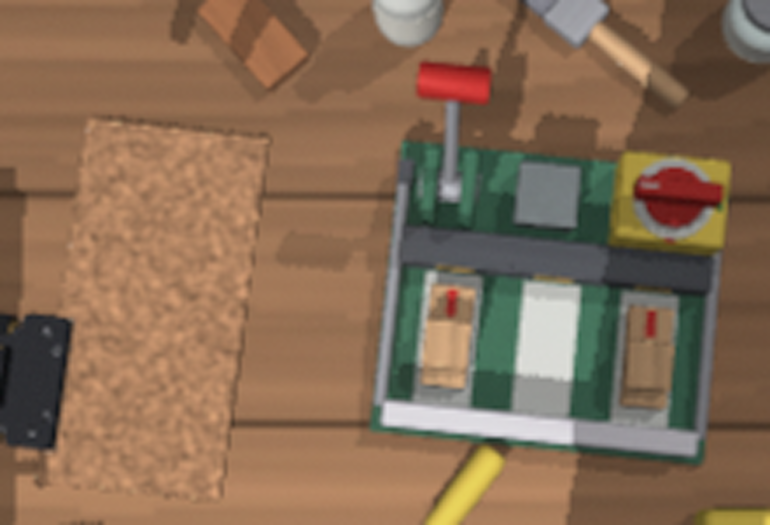

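The isolator bar now lies across the press (on) and the cars have not moved. Next is the lever.

```bash
cat > lever.py <<'E'
from h import *
def L(q): a=.3-q; return pw(.115+.15*np.sin(a),.09,.065+.15*np.cos(a)-.019)
phi=PA-90; p=L(0)
robot.move_gripper(.8); robot.goto(p+[0,0,.09],down(phi)); robot.servo_line(p,speed=.08)
robot.move_gripper(0); w=robot.read_grip_width()*88; print('grip',w,np.round(robot.read_force(),1))
assert 44<w<56
def run(qs,v):
    for q in qs:
        robot.servo_line(L(q),speed=v)
        x=robot.read_position(); e=rot(-PA)@(x[:2]-PO)-[.115,.09]
        print(round(q,2),'act',round(.3-np.arctan2(e[0],x[2]+.019-.065),3),np.round(robot.read_force(),1),round(robot.read_grip_width()*88,1))
run(np.arange(.1,.95,.1),.08); run([.97,1.0],.04)
robot.dwell(1.2)
im,d=robot.grab_frame('side'); cv2.imwrite('pics/s4.png',cv2.resize(im[200:380,240:440,::-1],None,fx=3.2,fy=3.2,interpolation=cv2.INTER_CUBIC))
cv2.imwrite('pics/t4.png',robot.grab_frame('top')[0][:,:,::-1])
print(robot.read_t())
E
python3 lever.py
```

```text
grip 50.533657184692146 [-0.7  4.8  0.9]
0.1 act 0.097 [ 2.9  3.7 -1.9] 50.3
0.2 act 0.195 [ 4.6  3.9 -1.6] 50.0
0.3 act 0.294 [ 4.9  4.1 -2.1] 50.2
0.4 act 0.392 [ 5.3  3.8 -3. ] 50.1
0.5 act 0.49 [ 6.3  4.5 -1.8] 50.0
0.6 act 0.587 [ 7.3  2.6 -2.1] 49.6
0.7 act 0.684 [ 7.9  0.7 -0.8] 49.7
0.8 act 0.781 [ 7.2 -0.   0.9] 50.4
0.9 act 0.881 [6.5 0.  3.7] 50.1
0.97 act 0.949 [5.1 0.8 6.6] 49.9
1.0 act 0.979 [4.  0.2 7.6] 49.7
46.6833
```

View pics/s4.png

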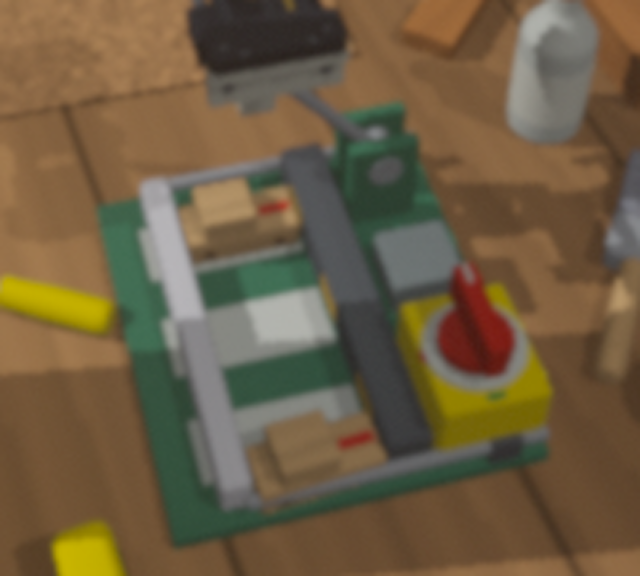

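The side view shows the pusher forward with both cars against the dies and the bar across the press (on). I'll nudge the lever to its stop, hold again, then ease it home.

Run:
```python
src=open('lever.py').read(); i=src.index("robot.move_gripper(.8)"); j=src.index("def run"); k=src.index("run(np.arange")
exec(src[:i]+src[j:k])
run([1.025],.03); robot.dwell(1.2)
im,d=robot.grab_frame('side'); P=cloud('side',d)
for c in cars('side',(240,370,270,380),(im,d)): print('side press',rot(-PA)@(c['c']-PO),c['a']-PA,c['size'])
run(np.arange(.95,.15,-.1),.05); run([.1,.05,0,-.01],.03)
robot.dwell(.5); print(np.round(robot.read_force(),1))
robot.move_gripper(.8); robot.servo_line(L(0)+[0,0,.09],speed=.08)
robot.goto([.45,.42,.25],down(phi)); print(robot.read_t())
im,d=robot.grab_frame('top'); cv2.imwrite('pics/t5.png',cv2.resize(im[150:300,185:405,::-1],None,fx=3.5,fy=3.5,interpolation=cv2.INTER_CUBIC))
for c in cars(box=(215,290,285,395),shot=(im,d)): print('press',rot(-PA)@(c['c']-PO),c['a']-PA)
```

```text
1.02 act 0.999 [ 4.9 -0.7  8.3] 50.0
side press [ 0.011727   -0.11055452] 3.9290357648966125 [37. 37.]
0.95 act 0.928 [4.3 0.4 6.9] 50.2
0.85 act 0.83 [7.1 1.  5. ] 50.0
0.75 act 0.733 [6.7 2.9 5. ] 50.1
0.65 act 0.635 [6.  3.  3.9] 50.2
0.55 act 0.537 [5.5 2.9 2.2] 50.0
0.45 act 0.439 [4.6 3.8 1.9] 49.9
0.35 act 0.34 [4.4 4.3 1.2] 50.1
0.25 act 0.241 [4.  5.1 2.3] 49.9
0.1 act 0.094 [4.6 5.1 2.2] 50.2
0.05 act 0.043 [3.5 5.1 2.2] 49.8
0 act -0.0 [0.4 6.1 4.9] 50.0
-0.01 act -0.001 [-6.1  8.4  9.4] 49.9
[-6.8  8.2 10.4]
57.5167
press [0.01285255 0.07889288] 1.4721178306818379
press [ 0.06462009 -0.09987658] -156.57097592342382
```

View pics/t5.png

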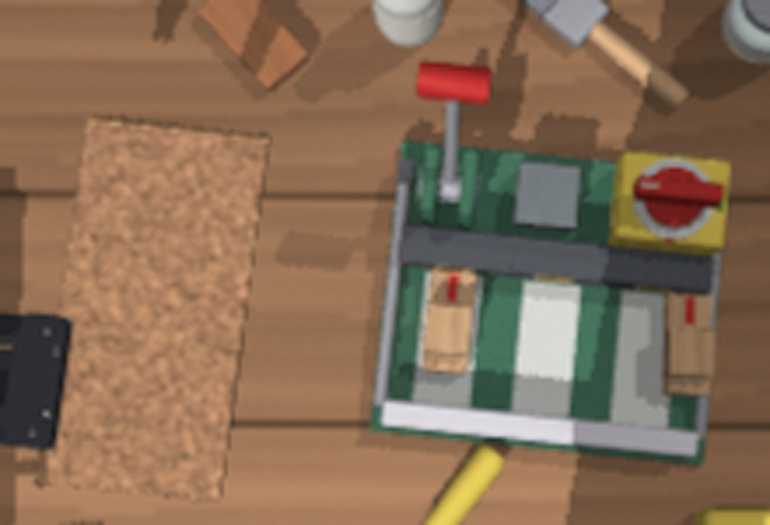

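The knock came during the pull: the lane0 car was pushed about 3 cm aside to press y ≈ -0.11, and it already looks displaced in the hold picture. So the pressing must be repeated with the isolator off in between. I'll switch off and measure the car and side rail.

Run:
```python
from h import *
iso(False); robot.goto([.45,.42,.25],down(PA-90)); print(robot.read_t())
im,d=robot.grab_frame('top'); np.savez('pics/top6.npz',im=im,d=d)
cv2.imwrite('pics/t6.png',cv2.resize(im[180:300,285:405,::-1],None,fx=4.8,fy=4.8,interpolation=cv2.INTER_CUBIC))
for c in cars(box=(228,290,285,395),shot=(im,d)): print('press',rot(-PA)@(c['c']-PO),c['a']-PA,c)
P=cloud('top',d).reshape(-1,3); X=(P[:,:2]-PO)@rot(PA)
for y in np.arange(-.15,-.085,.005):
    r=[]
    for x0,x1 in((-.05,-.03),(-.02,.005),(.02,.045)):
        k=(X[:,0]>x0)&(X[:,0]<x1)&(abs(X[:,1]-y)<.0025); r.append(np.round(np.percentile(P[k,2],[10,50,90]),3) if k.any() else None)
    print(round(y,3),r)
```

```text
[ 11.  15.  -8.  -0. -67. -17.]
bar mm 15.135262686918876 F [ 5.5 -2.8 -3.4]
F [ 8.3  3.3 -5.9] T [ 1.06 -2.87 -0.58] [ 0.6087355  -0.07251046  0.0833087 ]
68.975
press [0.01267656 0.07872041] 1.8389381692686433 {'c': array([0.51520128, 0.10090035]), 'a': np.float64(-4.061061830731357), 'cab': array([0.50672263, 0.10150232]), 'size': array([36., 37.]), 'ra': 84.23892974853516, 'D': np.float64(0.03598903013004329), 'z': np.float64(0.05208529428293437), 'px': array([313.8125, 231.8125])}
press [ 0.01484987 -0.11221568] 6.472442031502806 {'c': array([ 0.49773627, -0.0892477 ]), 'a': np.float64(0.5724420315028051), 'cab': array([ 0.48923669, -0.08933263]), 'size': array([36., 37.]), 'ra': 0.01792999543249607, 'D': np.float64(0.03630978452051107), 'z': np.float64(0.05245565674760975), 'px': array([381.5, 238. ])}
-0.15 [array([-0.004, -0.002, -0.   ]), array([-0.004, -0.001,  0.   ]), array([-0.003, -0.001,  0.001])]
-0.145 [array([-0.006, -0.003,  0.001]), array([-0.004, -0.002,  0.001]), array([-0.004, -0.001,  0.   ])]
-0.14 [array([-0.001,  0.001,  0.003]), array([-0.001,  0.001,  0.0
[... 312 characters left out ...]
32, 0.033, 0.052])]
-0.12 [array([0.008, 0.011, 0.013]), array([0.036, 0.051, 0.054]), array([0.033, 0.036, 0.051])]
-0.115 [array([0.007, 0.011, 0.012]), array([0.033, 0.05 , 0.054]), array([0.034, 0.036, 0.051])]
-0.11 [array([0.008, 0.011, 0.015]), array([0.034, 0.052, 0.054]), array([0.033, 0.035, 0.052])]
-0.105 [array([0.009, 0.012, 0.014]), array([0.035, 0.052, 0.055]), array([0.032, 0.036, 0.054])]
-0.1 [array([0.01 , 0.011, 0.013]), array([0.032, 0.05 , 0.054]), array([0.033, 0.036, 0.049])]
-0.095 [array([0.008, 0.012, 0.014]), array([0.009, 0.013, 0.05 ]), array([0.02 , 0.032, 0.038])]
-0.09 [array([0.008, 0.01 , 0.013]), array([0.008, 0.012, 0.014]), array([0.009, 0.012, 0.014])]
```

View pics/t6.png

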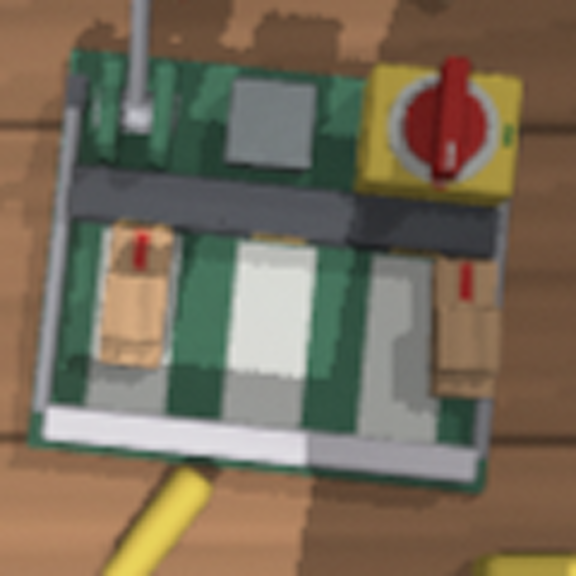

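The car is flat (top at 54 mm), yawed about 6°, beside a rail only 28 mm high. I'll grip the upper cabin above the rail, back off from the dies and set it back in the lane.

Run:
```python
from h import *
shot=(lambda d:(d['im'],d['d']))(robot.grab_frame('top') and np.load('pics/top6.npz'))
c=[c for c in cars(box=(228,290,285,395)) if c['c'][1]<-.05][0]; print(c['c'])
p=c['cab']; ph=PA-90+6
robot.move_gripper(.65); robot.goto(np.r_[p,.2],down(ph)); robot.servo_line(np.r_[p,.08],speed=.2); robot.servo_line(np.r_[p,.034],speed=.06)
print(np.round(robot.read_force(),1)); robot.move_gripper(0); print('grip',robot.read_grip_width()*88,np.round(robot.read_force(),1))
b=p-.015*rot(PA)[:,0]
robot.servo_line(np.r_[b,.037],speed=.05); robot.servo_line(np.r_[b,.08],speed=.1)
q=pw(-.0085,-.08,0)[:2]
robot.servo_line(np.r_[q,.08],down(PA-90),speed=.1); robot.servo_line(np.r_[q,.035],speed=.05)
robot.move_gripper(.6); robot.servo_line(np.r_[q,.2],speed=.15)
robot.goto([.45,.42,.25],down(PA-90)); print(robot.read_t())
im,d=robot.grab_frame('top'); cv2.imwrite('pics/t7.png',cv2.resize(im[180:300,285:405,::-1],None,fx=4.8,fy=4.8,interpolation=cv2.INTER_CUBIC))
for c in cars(box=(228,290,285,395),shot=(im,d)): print('press',rot(-PA)@(c['c']-PO),c['a']-PA,c['z'],c['size'])
```

```text
[ 0.49767272 -0.08942677]
[0.  0.  0.6]
grip 35.86294514133141 [-1.3  0.3  3.1]
79.7667
press [0.01283348 0.07875882] 1.801292256830707 0.052706821472827195 [36. 37.]
press [-0.00025604 -0.08130109] 0.8076434239535795 0.05234048141830469 [35. 37.]
```

View pics/t7.png

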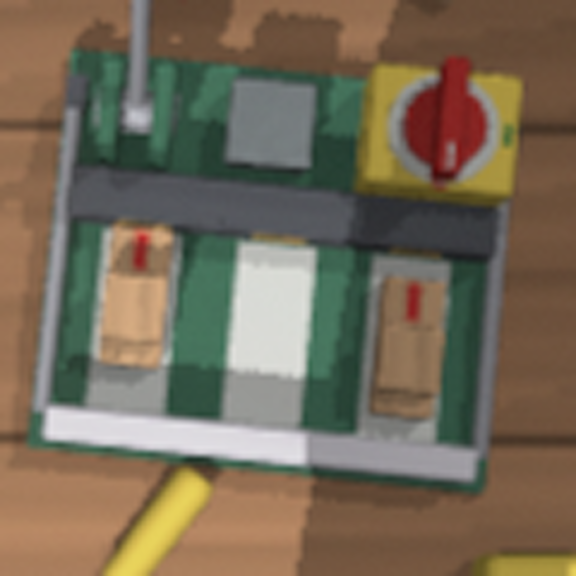

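Both cars are centred in their lanes again, with the isolator off and the lever home. I'll repeat isolator on and the pull, checking the cars during the hold.

Run:
```python
from h import *
iso(True)
robot.goto([.45,.42,.25],down(PA-90))
S=robot.grab_frame('top'); print('t',robot.read_t())
for c in cars(box=(228,290,285,395),shot=S): print('press',rot(-PA)@(c['c']-PO),c['a']-PA)
src=open('lever.py').read().replace('[.97,1.0]','[.97,1.02]').replace('s4.png','s8.png')
exec(src)
```

```text
[ 11.  15.  -8.  -0. -67.  73.]
bar mm 14.621714171142195 F [-0.4  5.3  0.2]
F [ 4.1  8.9 -1.6] T [ 3.56 -1.08  0.48] [ 0.60769499 -0.0714076   0.08314592]
t 91.025
press [0.01312479 0.07872473] 1.828279582772721
press [-0.0001167  -0.08111084] 0.6870340896682414
grip 50.172977968338806 [0.3 5.6 0.7]
0.1 act 0.097 [ 3.4  4.4 -2.2] 49.9
0.2 act 0.195 [ 5.4  4.6 -2.2] 49.9
0.3 act 0.294 [ 4.6  4.1 -2. ] 49.5
0.4 act 0.392 [ 5.5  3.9 -2.2] 50.4
0.5 act 0.49 [ 6.2  1.9 -2.4] 49.9
0.6 act 0.587 [ 7.2  2.  -1.6] 50.1
0.7 act 0.684 [ 7.9  1.4 -0.3] 50.0
0.8 act 0.781 [7.8 1.4 1.6] 49.8
0.9 act 0.881 [6.5 1.3 3.9] 49.9
0.97 act 0.949 [5.2 0.3 6.5] 50.2
1.02 act 0.998 [ 5.  -0.3  8. ] 49.7
99.9417
```

View pics/s8.png

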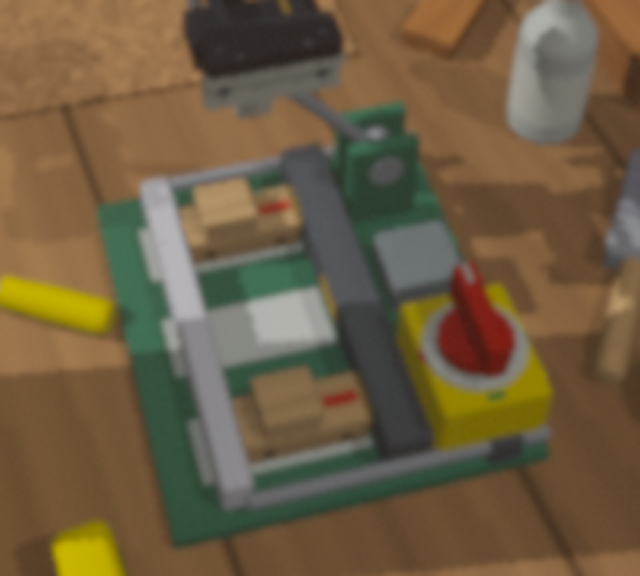

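This time both cars are squarely in their lanes against the dies at full stroke. Now I ease the lever home, switch off and measure the cars.

Run:
```python
src=open('lever.py').read(); i=src.index("robot.move_gripper(.8)"); j=src.index("def run"); k=src.index("run(np.arange")
exec(src[:i]+src[j:k])
run(np.arange(.95,.15,-.1),.05); run([.1,.05,0,-.005],.03)
robot.dwell(.5); robot.move_gripper(.8); robot.servo_line(L(0)+[0,0,.09],speed=.08); robot.dwell(.3)
iso(False); robot.goto([.45,.42,.25],down(phi)); print(robot.read_t())
im,d=robot.grab_frame('top'); cv2.imwrite('pics/t9.png',cv2.resize(im[150:300,285:405,::-1],None,fx=3.8,fy=3.8,interpolation=cv2.INTER_CUBIC))
for c in cars(box=(228,290,285,395),shot=(im,d)): print('press',rot(-PA)@(c['c']-PO),c['a']-PA,c['cab'])
for a in (-82,98,8,188): print(a,[None if (s:=robot.ik(np.r_[TO+rot(TA)@[x,0],.1],down(a))) is None else np.round(s) for x in(-.06,.06)])
```

```text
0.95 act 0.928 [5.8 1.1 6.3] 50.2
0.85 act 0.83 [6.6 1.3 4.8] 50.0
0.75 act 0.733 [5.9 2.6 4.2] 50.4
0.65 act 0.635 [5.9 3.  4. ] 50.2
0.55 act 0.537 [5.9 3.2 3.2] 50.1
0.45 act 0.439 [4.1 4.2 2.2] 49.7
0.35 act 0.34 [5.6 4.9 2.1] 49.7
0.25 act 0.241 [4.6 5.2 1.7] 50.3
0.1 act 0.093 [4.1 5.6 2.4] 49.9
0.05 act 0.043 [3.8 5.2 2.4] 50.0
0 act -0.001 [-0.4  6.1  5.3] 49.4
-0.01 act -0.001 [-3.   7.   6.9] 49.9
[ 11.  15.  -8.   0. -67. -17.]
bar mm 14.850393512731092 F [ 5.6 -1.9 -3.1]
F [ 7.5  3.  -4.9] T [ 0.99 -2.88 -0.53] [ 0.60871354 -0.07250023  0.08330856]
118.825
press [0.01307331 0.07876248] 1.5866660539455841 [0.50712433 0.10154071]
press [ 0.01366037 -0.0806762 ] 1.3798281275159132 [ 0.49132153 -0.05708314]
-82 [array([-19.,  16., -24.,   0., -50., 117.]), array([-14.,  24., -12.,   0., -54., 112.])]
98 [array([-19.,  16., -24.,   0., -50., -63.]), array([-14.,  24., -12.,   0., -54., -68.])]
8 [array([ -19.,   16.,  -24.,    0.,  -50., -153.]), array([ -14.,   24.,  -12.,    0.,  -54., -158.])]
188 [array([-19.,  16., -24.,   0., -50.,  27.]), array([-14.,  24., -12.,   0., -54.,  22.])]
```

View pics/t9.png

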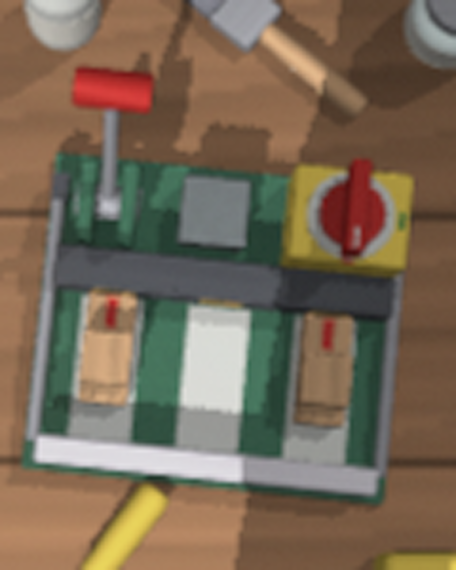

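Isolator off, lever home, cars in place. Now the tray.

Run:
```python
from h import *
for sgn,tx in((-1,.065),(1,-.065)):
    C=[c for c in cars(box=(228,290,285,395)) if (c['c'][1]-.024)*sgn>.04]; print(len(C)); p=C[0]['cab']; ph=PA-90
    robot.move_gripper(.62); robot.goto(np.r_[p,.2],down(ph)); robot.servo_line(np.r_[p,.07],speed=.2); robot.servo_line(np.r_[p,.021],speed=.07)
    robot.move_gripper(0); print('grip',robot.read_grip_width()*88)
    b=p-.008*rot(PA)[:,0]; robot.servo_line(np.r_[b,.022],speed=.05); robot.servo_line(np.r_[b,.2],speed=.2)
    print('held',robot.read_grip_width()*88)
    place(TO+rot(TA)@[tx-.0085,0],TA-90,.015)
    robot.goto([.45,.42,.25],down(ph)); print(robot.read_t())
im,d=robot.grab_frame('top'); cv2.imwrite('pics/t10.png',im[:,:,::-1])
for c in cars(box=(190,310,430,510),shot=(im,d)): print('tray',rot(-TA)@(c['c']-TO),c['a']-TA,c['z'],c['size'])
```

```text
1
grip 36.18010872629166
held 36.08632906804433
[-14.  18.  -6.  -0. -66. 112.] [ 0.5497 -0.3308  0.1993]
131.7333
1
grip 36.21523465504953
held 35.95949193185513
[-19.  10. -18.  -0. -63. 117.] [ 0.4216 -0.3496  0.1998]
144.5583
tray [ 0.06377835 -0.00030536] -0.5136897860100884 0.04586338861135236 [37. 37.]
tray [-0.06542554 -0.00059184] -0.38374040754526995 0.0451761347667902 [37. 37.]
```

View pics/t10.png

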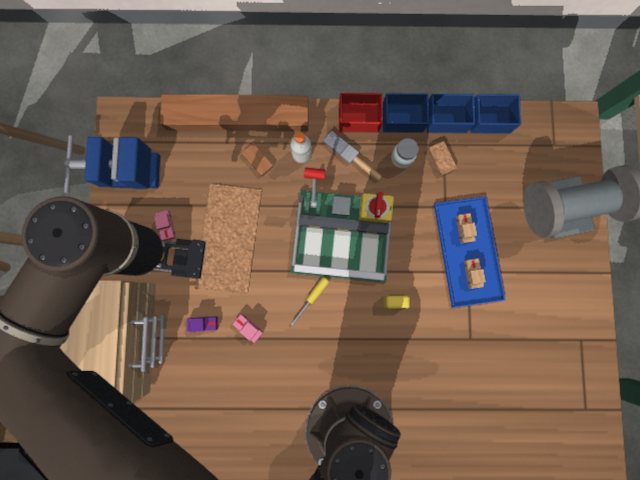

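Both cars lie flat in the tray at (467,228) and (475,272). The isolator bar is along press x (off), the lever is home, and the bystanders have not moved.

```bash
python3 -c "
from rig import robot
print(robot.read_t(),robot.read_force()); robot.job_done()"
```

```text
144.6083 [-0.17777865  0.35773559  0.48586412]
the job is handed in; nothing more can be done
```

The job is handed in at about 145 s: this run had two cars, and both were stamped and now lie flat in the blue tray. The system gave no verdict.

- **First pull:** the right-hand (lane0) car was knocked about 3 cm aside during it, so that press didn't count. I eased the lever home, switched off, put the car back in its lane and repeated the whole sequence.
- **Second pull:** the lever reached about 1.0 rad and was held for 1.2 s. The side picture showed both cars in their lanes against the dies. I then eased the lever home slowly and only after that switched off.
- **Last checks:** the cars are within about 2 mm of where I aimed in the tray (x +64 and −65 mm, y about 0), with cabin tops at 45–46 mm. That is a little under the 47 mm expected of a car flat on the floor, within measuring error. In the last picture the isolator bar is in the off position, the lever looks home, the bystanders and look-alikes look unmoved, and the arm is clear.
- **One reading disagreed:** after the first pull, my car finder gave a wrong pose for the lane0 car because it picked up the red isolator. I narrowed the search area and it was right after that.

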